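Clamp a disk drive in its holding fixture

TASK

Using only your fingertips, without gripping or lifting anything, push the disk drive along its rails until its far end is fully home against the end stop of the fixture. Then push the clamp's handle outward and down, past its dead point, until it snaps and stays locked with the rubber pad bearing on the drive. Do not disturb the things lying around.

Things in the scene. Friction and masses are not known exactly. Their poses are not given: they have to be found in the camera images.
- fixture: Aluminium plate 240x240x10 mm screwed to the worktop, yaw varies. Origin at worktop height under the middle of the drive's home place. Axes: x along the rails toward the end stop (away from the robot), y left toward the clamp, z up. Plate covers x -148..92, y -65..175 mm. Two dark guide rails, tops at z = 22, inner faces at y = +-53.5, x -77..73 mm.
- stop_face (a point): Middle of the near face of the end stop, a dark steel bar across the far end of the rails, 110 mm wide, top at z = 36 mm. In the fixture's frame at x = 73.5, y = 0, z = 23 mm; same axes.
- drive: Metal 3.5-inch disk drive, 147 (x) x 102 (y) x 26 mm high, about 0.5 kg, loose, lying flat on the plate between the rails. Origin at the centre of its underside, x along its length. At the start its far end is 28 to 45 mm short of the stop and its near end sticks out past the rails. It slides with a few newtons. Home: its origin is at the fixture's origin in x and y.
- handle (a joint): Clamp handle angle in rad about the fixture's x axis. 0 = open, nearly upright; 1.35 = locked, nearly level, pointing to fixture +y. The handle points (1.45 - angle) rad above +y. A spring returns it to 0 until the dead point at 1.0; past that it snaps to the stop at 1.35 and stays. Pushing at the grip takes 7 to 8 N at first, less near the dead point.
- handle_pivot (a point): The handle's pivot, in the fixture's frame at x = -12, y = 100, z = 62 mm. The clamp's steel cheeks round it cover x -26..2, y 67..121 mm and reach up to z = 72 mm.
- grip_mid (a point): Point on the centre line of the handle's round black rubber grip, 75 mm from the pivot, moving with the handle. The grip is 16 to 20 mm thick and covers 42 to 102 mm from the pivot; below it is an 11 mm steel rod. Push its inner, upper side toward fixture +y, then down. When locked, the grip has about 50 mm of free height below it.
- pad: Rubber pad, 18 mm across, on a sprung bolt at the free end of the clamp arm; origin at the bolt on the arm's centre line. The arm is geared to the handle: open, it leans up over the left rail (fixture y 30..80 mm, up to z = 105 mm); locked, it lies level and the pad presses on the drive's top with about 5 N.
- flux_tin: Small round tin, 51 mm across, 20 mm high, standing near the fixture's near left corner: leave alone. Origin at the centre of its underside.
- bottle: Small white bottle with cap, 49 mm across, 100 mm high, standing right of the fixture: leave alone. Origin at the centre of its underside.
- cutter: Side cutter pliers lying flat, 143 x 57 x 14 mm: leave alone.
- driver: Screwdriver 190 mm long lying beside the right rail off the plate: leave alone.
- tape: Roll of black tape lying flat, 60 mm across, 18 mm high, beyond the end stop: leave alone.
- connector: Small white plastic connector, 18 x 36 x 10 mm, lying loose on the plate in front of the clamp: leave alone. Origin at the centre of its underside.

How it is judged (in metres and radians):
On the way, in this order (a step that is already met when the one before it is completed fails the run):
1. the drive is pushed home against the end stop while the clamp is still open (x of drive in the frame of fixture above -0.0025 m and value of joint handle below 0.4 rad), for 0.2 s.
2. the clamp handle is past its dead point and locked (value of joint handle above 1.27 rad), for 0.2 s.
At the end, for the whole second after the job is handed in: The handle is locked (joint above 1.27 of 1.35 rad), the pad presses on the drive with more than 1.5 N, and the drive lies flat and still between the rails with its far end within 2.5 mm of the end stop (value of joint handle above 1.27 rad and contact force between pad and drive above 1.5 N and x of drive in the frame of fixture between -0.0025 and 0.003 m and angle between the x axis of drive and the x axis of fixture, either way round below 0.04 rad and angle between drive's own z axis and vertical below 0.04 rad and linear speed of drive below 0.01 m/s); the robot touches nothing.
It fails at once if the drive is lifted or tipped (height (world z) of drive above 0.018 m or angle between drive's own z axis and vertical above 0.12 rad).
It fails at once if a bystander is moved more than 20 mm or lifted (distance of any of flux_tin, bottle, cutter, driver, tape, connector from where it was at the start of the episode above 0.02 m).
It also fails if it takes over 45 s, if anything falls off the work surface, if the arm or the gripper's body presses on something with over 40 N, if the wrist force passes 120 N, or if a joint passes its speed limit or range.

ROBOT

A 6-joint arm with a two-finger parallel gripper is mounted at the origin on a cart in front of the work surface, level with it; the furniture and walls round the work are solid. World frame = base frame: x ahead of the robot, y to its left, z up, the work surface at z = 0. Lengths are in mm, angles in degrees, forces in N, time in s.
With the tool pointing down it reaches from about 300 to 850 mm from the base axis. Payload 4.2 kg.
Tool frame: the origin (TCP) lies at the very end of the fingers, on their centre line; the grasp point (between the pads) lies 19 mm behind it; z points along the fingers, y is the line along which they close (so a half turn about z gives the same grasp; the last joint's range is limited). The gripper opens to 91 mm and grips with 3 to 60 N. Pads are 32 mm wide; open, the fingers measure 118 mm over their backs; the gripper's body (76 mm by 178 mm) begins 60 mm behind the grasp point.
Start: joints at [69.442, 18.312, 89.639, -0, 72.044, -1.146], TCP at [191.107, 542.329, 213.976] pointing down, gripper open.
Joint ranges: [-177.97, 177.97], [-48.28, 115.42], [12.27, 149.76], [-77.06, 257.06], [2.81, 150.46], [-146.56, 146.56]. Speed limits (degrees/s): [147.25, 147.25, 180, 180, 180, 180].

INTERFACE

Orientations are given as [roll, pitch, yaw] about the fixed x, y, z axes, in that order (R = Rz(yaw) Ry(pitch) Rx(roll)).
In Python, from workcell import * gives the robot as it stands.
- The arm moves only by the tool move_arm, never from a script. Its argument "motion" is a list of rows, each a list of 3 entries, a list of its own where there are three numbers: the finger opening in mm, from 0 to 91.2, then the shift along the world's x, y, z in units of 25 mm (1.0 is 25 mm), then the turn, a rotation vector about the world's x, y, z in units of 4 degrees (1.0 is 4 degrees). In form: [[grip, [x, y, z], [ax, ay, az]], ...]. A call has 1 to 20 rows; each row shifts and turns the commanded pose from where the row before left it; what a row does not reach is not made up. A row lasts 1/12 s, in which the tool goes at most 41.7 mm and 7.16 degrees, less where a joint would pass 70% of its speed; a pose out of reach is approached as far as the arm can. A call with a number of a shift or a turn outside -1 to 1 is refused whole. A call with a gripper value outside its range is refused whole. The fingers move at their own pace and stop on an object; "grip_force" is the grip in N (left out, the last holds). Time passes only in rows, so rows that do not move let the fingers close. It gives the time, the measured TCP pose, the force, the opening and the grip force at its end, in the units of the state.
- state(): the state, without advancing time (a new reading comes with each control period).
- grab_frame(name): name is "side" or "top" or "wrist"; returns the picture (420x560x3 uint8, blue, green, red); there is no depth.
- camera_info(name): a dict with "fx", "fy", "cx", "cy" (pixels), "k1" (the pictures are not rectified: a ray, as slopes to the right and down, at radius r is drawn at 1 + k1 r^2 times it, then the intrinsics apply), "rvec" (rotation vector, rad) and "tvec" (3), from world to camera coordinates, as OpenCV has them. Camera axes: x right, y down, z forward; pixel columns grow to the right and rows downward; lengths in mm; the calibration is good to about 2 mm. A picture is of the moment at which its call begins: read the wrist's pose just before it. camera_info takes no time and is no camera call; for the wrist camera it gives the pose at the moment of the call.
- job_done(): hands the job in; it is judged then, once.
The state is a dict: "time_s": time; "qpos": joint angles; "qvel": joint speeds; "effort": joint torques, N m; "ee_pos": TCP position; "ee_rot": TCP orientation; "force": force on the tool from outside, world axes, zero at the start; "torque": the same for the moment, N m; "gripper_width": finger opening in mm; "gripper_force": force on a finger pad.
Only numpy, scipy, OpenCV 4.12 (cv2) and the standard library are available. Lean on these libraries where they do the work, as an engineer would, in place of code of your own. Each camera call takes 0.05 s, during which the arm holds its last target. There are 200 camera calls.

## Working session

There is one attempt and no reset: what is moved stays moved. The work goes in short steps, Python scripts to look and compute and a tool call to move; the robot and the scene stay as the last step left them, time stands still between calls to the robot, and variables do not carry over. Pictures are saved under pics/ and viewed, at most 10 in all, crops included, and the job is handed in when it is done.

Besides the shell and the picture viewer there is one more tool, called in YAML: its name, and indented under it one key for each argument. move_arm: Moves the arm, as the interface text tells. Shifts and turns lie within -1 to 1; 1 stands for 25 mm of shift or 4 degrees of turn. Its arguments: {"type":"object","properties":{"motion":{"type":"array","items":{"type":"array"}},"grip_force":{"type":"number"}},"required":["motion"]}

```bash
mkdir -p pics; ls; python3 - <<'E'
from workcell import *
import cv2
s=state();print(s)
for n in("top","side"):
    cv2.imwrite(f"pics/{n}0.png",grab_frame(n)); print(n,camera_info(n))
E
```

```text
pics
{'time_s': 0.0, 'qpos': array([ 6.94427377e+01,  1.83498978e+01,  8.97081737e+01, -5.54357641e-04,
        7.20427158e+01, -1.14240988e+00]), 'qvel': array([-0.05946689, -0.0810875 ,  0.10067969, -0.12357289,  0.01639226,
        0.08435116]), 'effort': array([-9.65056970e-04, -4.12471211e+01, -2.31968486e+01,  7.28436001e-02,
        4.58265329e-02, -1.33359613e-04]), 'ee_pos': array([190.92060778, 541.8300879 , 213.12577645]), 'ee_rot': array([-1.79899222e+02, -1.48249830e-03,  1.60585318e+02]), 'force': array([-0.48142375, -0.40564538, -0.240749  ]), 'torque': array([-0.00313788, -0.01320177,  0.01854209]), 'gripper_force': 0.0, 'gripper_width': 91.47102088011798}
top {'fx': 426.03270608846185, 'fy': 426.03270608846185, 'cx': 275.4520268611696, 'cy': 213.41543701811645, 'k1': -0.021628166167465233, 'rvec': array([ 2.14494206, -2.13241951,  0.14263508]), 'tvec': array([-91.23876211, 587.48239508, 948.1420848 ])}
side {'fx': 439.7539838291805, 'fy': 439.7539838291805, 'cx': 287.7827834700389, 'cy': 205.5399172885964, 'k1': -0.012177341122232893, 'rvec': array([ 2.21356028, -0.67277051,  0.33293559]), 'tvec': array([-526.18392468,  215.18952804,  957.47102704])}
```

View pics/top0.png

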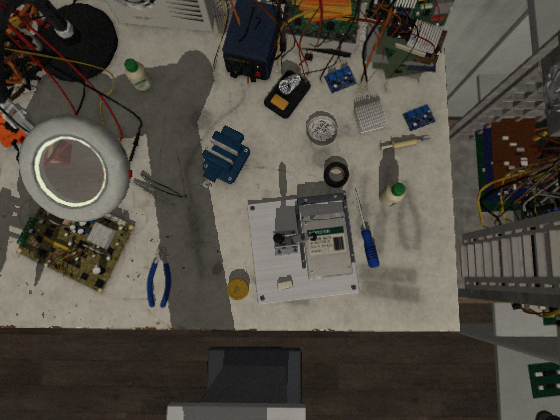

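View pics/side0.png

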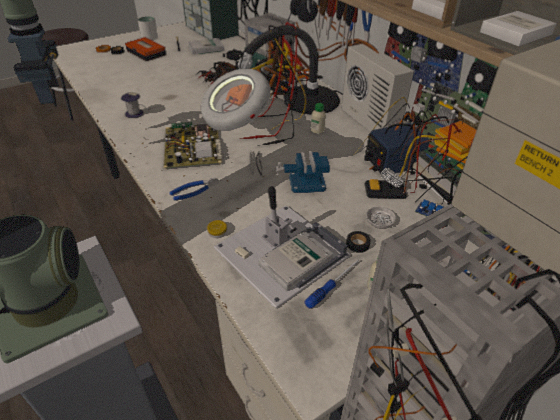

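The top view shows the plate at about (248–358, 192–303), with the drive at (328,245), the clamp at (288,240), the connector at (285,285) and the tin at (238,289). I'll enlarge it to get accurate corners.

```bash
cat > h.py <<'E'
import numpy as np, cv2
from workcell import *
def ray(n,uv,ci=None):
    c=ci or camera_info(n); R=cv2.Rodrigues(np.array(c['rvec']))[0]
    K=np.array([[c['fx'],0,c['cx']],[0,c['fy'],c['cy']],[0,0,1]])
    p=cv2.undistortPoints(np.array([[uv]],float),K,np.array([c['k1'],0,0,0,0.]))[0,0]
    return -R.T@np.array(c['tvec']), R.T@np.array([p[0],p[1],1])
def onz(n,uv,z,ci=None):
    o,d=ray(n,uv,ci); return o+d*(z-o[2])/d[2]
def proj(n,P,ci=None):
    c=ci or camera_info(n)
    K=np.array([[c['fx'],0,c['cx']],[0,c['fy'],c['cy']],[0,0,1]])
    return cv2.projectPoints(np.array(P,float).reshape(-1,3),np.array(c['rvec']),np.array(c['tvec']),K,np.array([c['k1'],0,0,0,0.]))[0][:,0]
E
python3 - <<'E'
from h import *
im=cv2.imread("pics/top0.png")
cv2.imwrite("pics/topc.png",cv2.resize(im[180:315,225:385],None,fx=5,fy=4.4,interpolation=cv2.INTER_CUBIC)[:594])
for p in[(248,201),(260,303),(358,291)]:print(p,onz("top",p,10))
E
```

```text
(248, 201) [622.83764075 -20.7943564   10.        ]
(260, 303) [381.30935508 -52.70770497  10.        ]
(358, 291) [ 410.44685361 -281.55628258   10.        ]
```

View pics/topc.png

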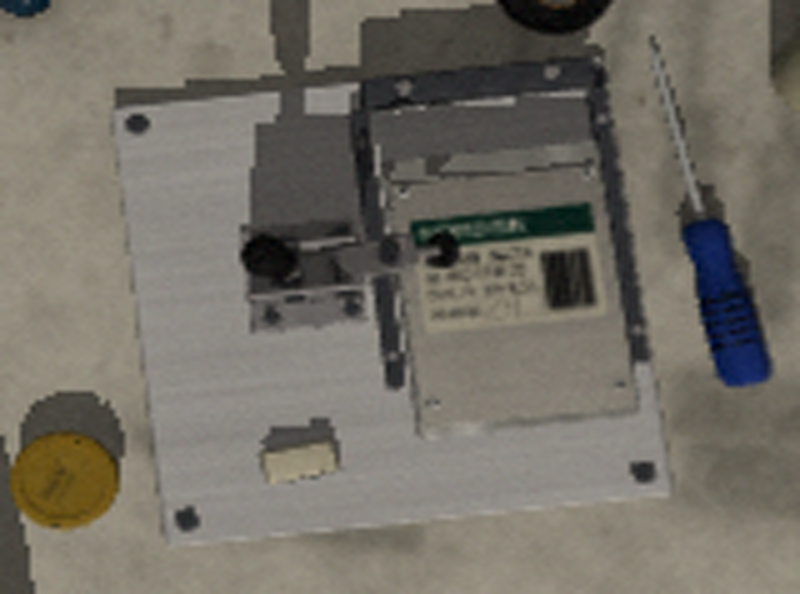

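The crop is clear: plate corners at (115,106), (168,544) and (670,492), drive near edge from (422,432) to (636,410), and connector centre at (300,460). Next I'll fit the fixture pose and work out the drive gap.

```bash
cat >> h.py <<'E'
def cp(x,y): return (225+(x+.5)/5-.5,180+(y+.5)/4.4-.5)
E
python3 - <<'E'
from h import *
F=np.array([[92,175],[-148,175],[-148,-65]],float)
W=np.array([onz("top",cp(*p),10)[:2] for p in[(115,106),(168,544),(670,492)]])
Fc,Wc=F-F.mean(0),W-W.mean(0)
y=np.arctan2((Fc[:,0]*Wc[:,1]-Fc[:,1]*Wc[:,0]).sum(),(Fc*Wc).sum())
R=np.array([[np.cos(y),-np.sin(y)],[np.sin(y),np.cos(y)]]);t=W.mean(0)-R@F.mean(0)
print("yaw",np.degrees(y),"t",t,"res",W-(F@R.T+t))
np.savez("fix.npz",R=R,t=t)
f=lambda p,z:(R.T@(onz("top",cp(*p),z)[:2]-t)).round(1)
print("drive near",f((420,430),36),f((636,408),36),"far",f((388,182),36),f((594,172),36))
print("stop top near corners",f((372,108),36),f((596,92),36))
print("conn",f((300,460),20),"tin",f((64,480),20),"gripTop",f((268,257),162))
g=lambda P:np.r_[R@np.array(P[:2],float)+t,P[2]]
for P in[(-12,109,137),(-12,100,62)]:print(g(P),proj("side",[g(P)]),proj("top",[g(P)]))
im=cv2.imread("pics/side0.png");cv2.imwrite("pics/sidec.png",cv2.resize(im[170:310,200:360],None,fx=5,fy=4.2,interpolation=cv2.INTER_CUBIC))
E
```

```text
yaw 6.892413418839209 t [ 547.69864152 -203.28137039] res [[-1.82679692 -1.43067389]
 [ 0.93544963 -1.20423733]
 [ 0.8913473   2.63491122]]
drive near [-100.9   51.1] [-100.9  -48.6] far [30.  49.8] [ 24.2 -46.3]
stop top near corners [70.3 52.4] [ 66.8 -53.1]
conn [-110.3  107.4] tin [-108.3  217.6] gripTop [-14.6 110.4]
[522.70477556 -96.50915179 137.        ] [[271.89173822 196.17420245]] [[278.81304713 237.80033832]]
[ 523.78482404 -105.44411095   62.        ] [[274.31525309 221.36037462]] [[282.95659316 240.32947215]]
```

View pics/sidec.png

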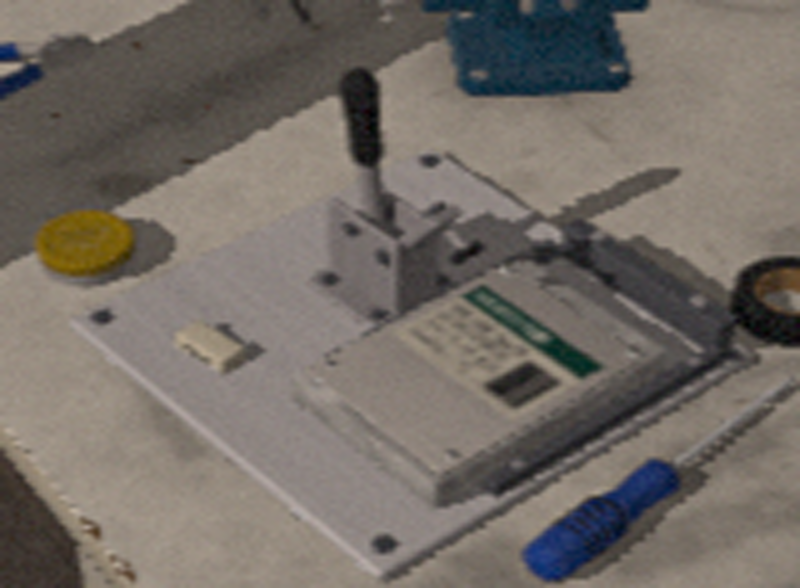

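Everything sits as described, and the fixture fit is good to about 3 mm (yaw 6.9°, origin (548,-203)). I'll move to behind the drive's near face with the fingers across fixture y.

move_arm:
  motion:
    - [60,[0.43,-0.77,0],[0,0,-1]]
    - [60,[0.43,-0.77,0],[0,0,-1]]
    - [60,[0.43,-0.77,0],[0,0,-1]]
    - [60,[0.43,-0.77,0],[0,0,-1]]
    - [60,[0.43,-0.77,0],[0,0,-1]]
    - [60,[0.43,-0.77,0],[0,0,-1]]
    - [60,[0.43,-0.77,0],[0,0,-1]]
    - [60,[0.43,-0.77,0],[0,0,-1]]
    - [60,[0.43,-0.77,0],[0,0,-1]]
    - [60,[0.43,-0.77,0],[0,0,-1]]
    - [60,[0.43,-0.77,0],[0,0,-1]]
    - [60,[0.43,-0.77,0],[0,0,-1]]
    - [60,[0.43,-0.77,0],[0,0,-1]]
    - [60,[0.43,-0.77,0],[0,0,-1]]
    - [60,[0.43,-0.77,0],[0,0,-1]]
    - [60,[0.43,-0.77,0],[0,0,-1]]
    - [60,[0.43,-0.77,0],[0,0,-1]]
    - [60,[0.43,-0.77,0],[0,0,-1]]
    - [60,[0.43,-0.77,0],[0,0,-1]]
    - [60,[0.43,-0.77,0],[0,0,-1]]

```text
time_s: 1.77
ee_pos: [406.2, 156.2, 213.7]
ee_rot: [-180.0, 0.0, 80.4]
force: [0.0, -0.5, 0.0]
gripper_width: 59.8
gripper_force: 0.0
```

move_arm:
  motion:
    - [60,[0,-0.8,0],[0,0,-1]]
    - [60,[0,-0.8,0],[0,0,-1]]
    - [60,[0,-0.8,0],[0,0,-1]]
    - [60,[0,-0.8,0],[0,0,-1]]
    - [60,[0,-0.8,0],[0,0,-1]]
    - [60,[0,-0.8,0],[0,0,-1]]
    - [60,[0,-0.8,0],[0,0,-1]]
    - [60,[0,-0.8,0],[0,0,-1]]
    - [60,[0,-0.8,0],[0,0,-1]]
    - [60,[0,-0.8,0],[0,0,-1]]
    - [60,[0,-0.8,0],[0,0,-1]]
    - [60,[0,-0.8,0],[0,0,-1]]
    - [60,[0,-0.8,0],[0,0,-1]]
    - [60,[0,-0.8,0],[0,0,-1]]
    - [60,[0,-0.8,0],[0,0,-1]]
    - [60,[0,-0.8,0],[0,0,-1]]
    - [60,[0,-0.8,0],[0,0,-1]]
    - [60,[0,-0.8,0],[0,0,-1]]
    - [60,[0,-0.8,0],[0,0,-0.4]]
    - [60,[0,0,0],[0,0,0]]

```text
time_s: 3.43
ee_pos: [406.2, -225.4, 213.6]
ee_rot: [179.9, 0.0, 6.8]
force: [0.8, 0.1, 0.3]
gripper_width: 60.2
gripper_force: 0.0
```

move_arm:
  motion:
    - [60,[0,0.2,-0.98],[0,0,0]]
    - [60,[0,0,-0.98],[0,0,0]]
    - [60,[0,0,-0.98],[0,0,0]]
    - [60,[0,0,-0.98],[0,0,0]]
    - [60,[0,0,-0.98],[0,0,0]]
    - [60,[0,0,-0.98],[0,0,0]]
    - [60,[0,0,-0.98],[0,0,0]]
    - [60,[0,0,-0.96],[0,0,0]]
    - [60,[0,0,0],[0,0,0]]
    - [60,[0,0,0],[0,0,0]]

```text
time_s: 4.27
ee_pos: [405.2, -216.7, 17.8]
ee_rot: [-179.9, 0.2, 7.0]
force: [-0.0, -0.7, 0.8]
gripper_width: 60.1
gripper_force: 0.0
```

```bash
python3 - <<'E'
from h import *
im=grab_frame("wrist");cv2.imwrite("pics/w1.png",im)
print(state()['ee_pos'],state()['force'])
E
```

```text
[ 406.37047113 -217.43727646   18.93107747] [ 0.1846578  -0.28141245  0.82800224]
```

View pics/w1.png

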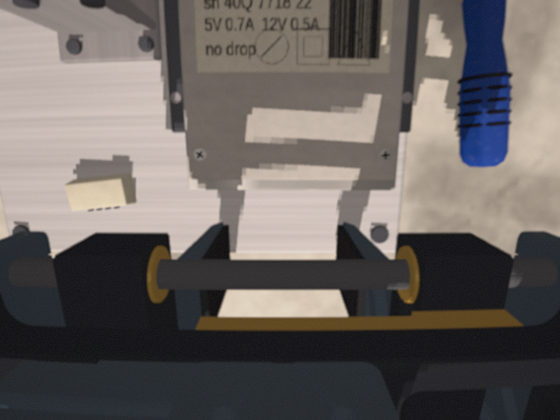

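Fingers straddle the drive's near face: drive edge at row 187, columns 190–395, and finger tips at columns 225 and 345. I'll push along the fixture's x.

move_arm:
  motion:
    - [60,[0.4,0.05,0],[0,0,0]]
    - [60,[0.4,0.05,0],[0,0,0]]
    - [60,[0.2,0.024,0],[0,0,0]]
    - [60,[0.2,0.024,0],[0,0,0]]
    - [60,[0.2,0.024,0],[0,0,0]]
    - [60,[0.2,0.024,0],[0,0,0]]
    - [60,[0.2,0.024,0],[0,0,0]]
    - [60,[0.2,0.024,0],[0,0,0]]

```text
time_s: 4.98
ee_pos: [454.8, -211.1, 19.1]
ee_rot: [-180.0, 0.2, 7.0]
force: [-6.5, -0.8, 6.1]
gripper_width: 60.0
gripper_force: 3.4
```

move_arm:
  motion:
    - [60,[0.1,0.012,0],[0,0,0]]
    - [60,[0.1,0.012,0],[0,0,0]]

```text
time_s: 5.15
ee_pos: [457.1, -211.0, 19.1]
ee_rot: [-179.9, 0.5, 7.1]
force: [-19.8, -7.9, 16.5]
gripper_width: 60.4
gripper_force: 10.4
```

move_arm:
  motion:
    - [60,[0.06,0.007,0],[0,0,0]]
    - [60,[0.06,0.007,0],[0,0,0]]

```text
time_s: 5.32
ee_pos: [457.1, -211.0, 19.2]
ee_rot: [-179.9, 0.9, 7.2]
force: [-25.1, -9.7, 20.2]
gripper_width: 59.7
gripper_force: 13.3
```

Firm stop reached with force rising. I'll back off and check.

move_arm:
  motion:
    - [60,[0,0,0],[0,0,0]]
    - [60,[0,0,0],[0,0,0]]
    - [60,[-0.4,-0.05,0],[0,0,0]]
    - [60,[-0.9,-0.1,0],[0,0,0]]
    - [60,[-0.4,-0.05,0],[0,0,0]]
    - [60,[-0.2,-0.02,0],[0,0,0]]
    - [60,[0,0,0.9],[0,0,0]]
    - [60,[0,0,1],[0,0,0]]
    - [60,[0,0,1],[0,0,0]]
    - [60,[0,0,1],[0,0,0]]
    - [60,[0,0,1],[0,0,0]]
    - [60,[0,0,1],[0,0,0]]
    - [60,[0,0,1],[0,0,0]]
    - [60,[0,0,0],[0,0,0]]

```text
time_s: 6.48
ee_pos: [420.5, -217.7, 196.3]
ee_rot: [179.6, -0.6, 7.0]
force: [0.8, 0.3, 0.4]
gripper_width: 60.0
gripper_force: 0.0
```

```bash
python3 - <<'E'
from h import *
print(state()['ee_pos'],state()['force'])
im=grab_frame("wrist");cv2.imwrite("pics/w2.png",im)
E
```

```text
[ 420.53229128 -217.65616591  196.34348054] [0.78385703 0.25714917 0.44314357]
```

View pics/w2.png

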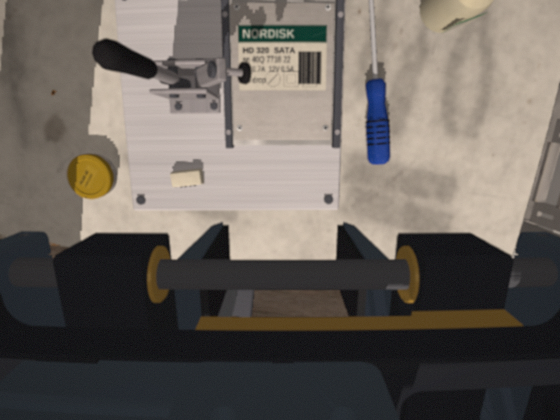

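The wrist view shows the drive's near edge at row 145, level with the rail ends, and the tin and connector undisturbed. I'll confirm in the top view that the gap is closed.

```bash
python3 - <<'E'
from h import *
im=grab_frame("top")
cv2.imwrite("pics/topc2.png",cv2.resize(im[180:315,225:385],None,fx=5,fy=4.4,interpolation=cv2.INTER_CUBIC))
E
```

```text
(no output)
```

View pics/topc2.png

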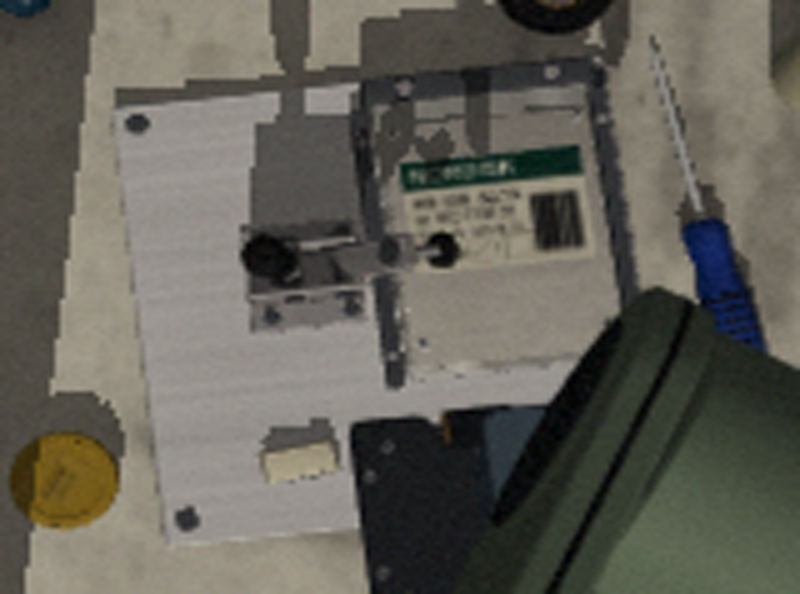

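The far end is against the stop with no gap (seam at crop y≈95), and the neighbours are unmoved. I'll close the fingers and go to the inner side of the handle grip.

move_arm:
  motion:
    - [0,[0.43,0.32,0],[0,0,0]]
    - [0,[0.43,0.32,0],[0,0,0]]
    - [0,[0.86,0.64,0],[0,0,0]]
    - [0,[0.86,0.64,0],[0,0,0]]
    - [0,[0.86,0.64,0],[0,0,0]]
    - [0,[0.86,0.64,0],[0,0,0]]
    - [0,[0,0,0],[0,0,0]]
    - [0,[0,0,0],[0,0,0]]
    - [0,[0,0,-0.8],[0,0,0]]
    - [0,[0,0,-0.8],[0,0,0]]
    - [0,[0,0,-0.8],[0,0,0]]
    - [0,[0,0,0],[0,0,0]]
    - [0,[0,0,0],[0,0,0]]
  grip_force: 30

```text
time_s: 7.67
ee_pos: [522.5, -136.4, 129.9]
ee_rot: [-179.9, 0.2, 6.9]
force: [-0.4, -0.3, 0.9]
gripper_width: 0.7
gripper_force: 0.0
```

```bash
python3 - <<'E'
from h import *
d=np.load("fix.npz");p=state()['ee_pos'];print(d['R'].T@(p[:2]-d['t']),p,state()['force'])
cv2.imwrite("pics/s3.png",cv2.resize(grab_frame("side")[130:290,180:360],None,fx=4,fy=3.75))
E
```

```text
[-16.98485808  69.42130192] [ 522.50559879 -136.40003396  129.88690806] [-0.35088945 -0.33707785  0.85973599]
```

View pics/s3.png

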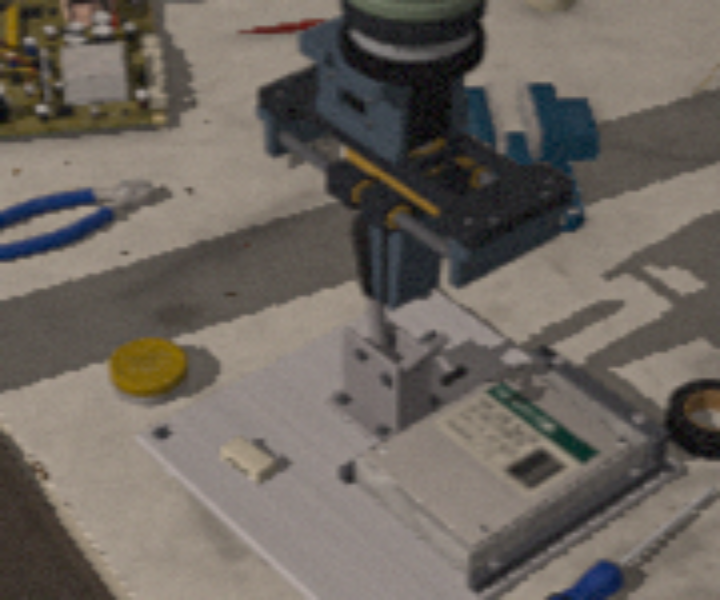

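The closed fingers stand beside the grip's inner side, around (400,280), clear of the cheeks and arm. I'll push outward along the arc.

move_arm:
  motion:
    - [0,[0.12,0.36,0],[0,0,0]]
    - [0,[-0.04,0.34,0],[0,0,0]]
    - [0,[-0.04,0.34,-0.04],[0,0,0]]
    - [0,[-0.04,0.34,-0.04],[0,0,0]]
    - [0,[-0.04,0.32,-0.12],[0,0,0]]
    - [0,[-0.04,0.32,-0.12],[0,0,0]]

```text
time_s: 8.22
ee_pos: [523.6, -86.2, 125.4]
ee_rot: [179.7, -0.3, 7.1]
force: [-0.5, -5.8, 8.1]
gripper_width: 0.4
gripper_force: 3.9
```

```bash
cat > st.py <<'E'
from h import *
d=np.load("fix.npz");s=state();p=s['ee_pos'];print((d['R'].T@(p[:2]-d['t'])).round(1),p.round(1),s['force'].round(1),s['gripper_width'])
E
python3 st.py
```

```text
[ -9.9 119.1] [523.6 -86.2 125.4] [-0.5 -5.8  8.1] 0.3884054649977222
```

move_arm:
  motion:
    - [0,[-0.03,0.28,-0.25],[0,0,0]]
    - [0,[-0.03,0.28,-0.25],[0,0,0]]
    - [0,[-0.03,0.22,-0.26],[0,0,0]]
    - [0,[-0.03,0.22,-0.26],[0,0,0]]
    - [0,[-0.02,0.14,-0.25],[0,0,0]]
    - [0,[-0.02,0.14,-0.25],[0,0,0]]

```text
time_s: 8.72
ee_pos: [517.7, -52.7, 84.6]
ee_rot: [-180.0, 0.0, 7.0]
force: [-0.0, -0.4, -0.0]
gripper_width: 0.4
gripper_force: 0.0
```

move_arm:
  motion:
    - [0,[-0.01,0.06,-0.2],[0,0,0]]
    - [0,[-0.01,0.06,-0.2],[0,0,0]]
    - [0,[0,0,-0.04],[0,0,0]]

```text
time_s: 8.97
ee_pos: [517.4, -50.8, 76.0]
ee_rot: [179.9, 0.0, 7.0]
force: [-7.0, -0.0, 23.2]
gripper_width: 0.3
gripper_force: 11.7
```

```bash
python3 st.py; python3 - <<'E'
from h import *
cv2.imwrite("pics/s4.png",cv2.resize(grab_frame("side")[130:290,180:360],None,fx=4,fy=3.75))
E
```

```text
[-11.8 155. ] [517.4 -50.8  76. ] [-7.  -0.  23.2] 0.2965553575510696
```

View pics/s4.png

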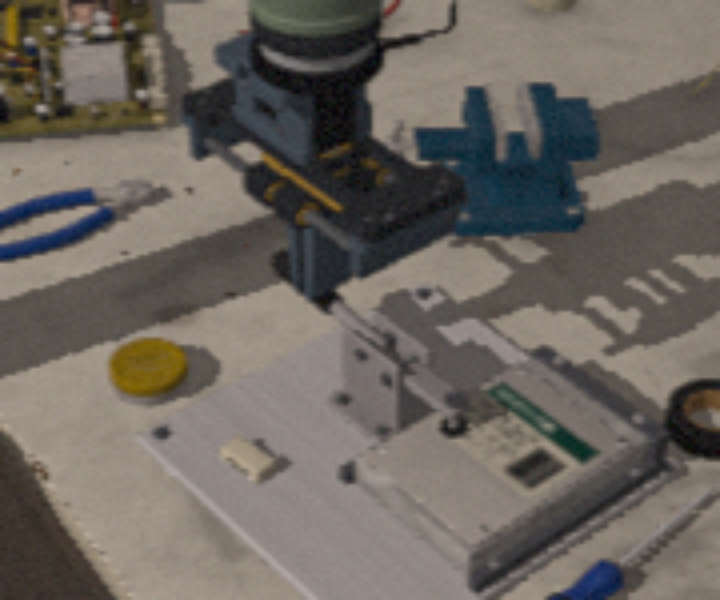

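The handle snapped down to level, the arm is level and the pad sits on the drive (455,420). The fingers press on the handle's stop, so I'll withdraw upward and check.

move_arm:
  motion:
    - [0,[0,0,0.4],[0,0,0]]
    - [0,[0,0,0.8],[0,0,0]]
    - [0,[0,0,1],[0,0,0]]
    - [0,[0,0,1],[0,0,0]]
    - [0,[0,0,1],[0,0,0]]
    - [0,[0,0,1],[0,0,0]]
    - [0,[0,0,0],[0,0,0]]
    - [0,[0,0,0],[0,0,0]]
    - [0,[0,0,0],[0,0,0]]

```text
time_s: 9.77
ee_pos: [516.9, -50.6, 202.9]
ee_rot: [-180.0, 0.1, 7.0]
force: [-0.7, 0.3, -0.7]
gripper_width: 0.3
gripper_force: 0.0
```

```bash
python3 st.py; python3 - <<'E'
from h import *
a=cv2.resize(grab_frame("side")[150:310,200:360],(400,400));b=cv2.resize(grab_frame("top")[180:315,225:385],(400,400))
cv2.imwrite("pics/f5.png",np.hstack([a,b]))
E
```

```text
[-12.2 155.2] [516.9 -50.6 202.9] [-0.7  0.3 -0.7] 0.31246668463646565
```

View pics/f5.png

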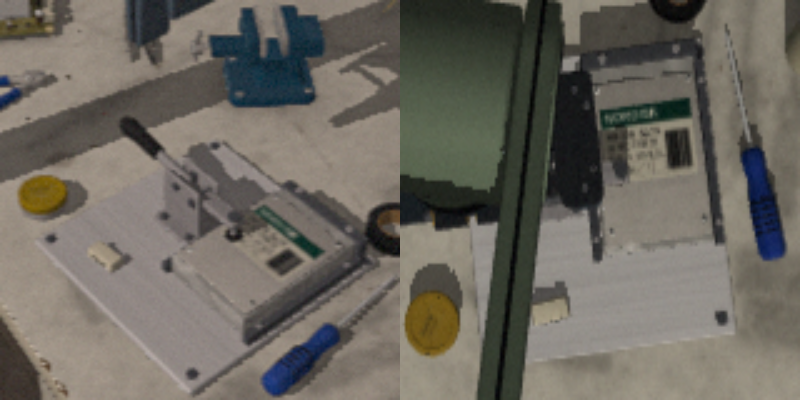

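The handle lies along fixture +y and the pad is on the drive. I'll check the handle tip numerically against its projected locked position.

```bash
python3 - <<'E'
from h import *
d=np.load("fix.npz")
for ph in(.1,.2,.45):
    P=np.r_[d['R']@np.array([-12,100+102*np.cos(ph)])+d['t'],62+102*np.sin(ph)]
    u=proj("side",[P])[0];print(ph,(u-[200,150])*2.5)
E
```

```text
0.1 [122.39213956 119.22664072]
0.2 [122.93676966 112.4308523 ]
0.45 [126.99836058  97.97409285]
```

```bash
python3 -c "
from workcell import *
print(job_done())"
```

```text
the job is handed in; nothing more can be done
None
```

I pushed the drive home against the end stop, then locked the clamp with its pad resting on the drive; the arm is clear, nothing nearby looked disturbed, and I handed the job in at about 10 s (no verdict came back; pad force not measured).

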